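Change over the dye booths at a leather bench

ROBOT

A 7-joint arm with a two-finger parallel gripper is mounted at the origin on the work surface. World frame = base frame: x ahead of the robot, y to its left, z up, the work surface at z = 0. Lengths are in m, angles in rad, forces in N, time in s.
With the tool pointing down it reaches from about 0.425 to 0.875 m from the base axis. Payload 8.4 kg.
Tool frame: the origin (TCP) lies midway between the tips of the shut fingers; the grasp point (between the pads) lies 19 mm behind it; y points along the fingers, x is the direction in which the jaws open and shut, and the axes are right-handed (so a half turn about y gives the same grasp; the last joint's range is limited). The gripper opens to 87 mm and grips with 3 to 60 N. Pads are 19 mm wide; open, the fingers measure 117 mm over their backs; the gripper's body (75 mm by 190 mm) begins 51 mm behind the grasp point.
Start: joints at [-1.432, 0.333, 0.04, 1.465, -0.013, 1.343, -0.059], TCP at [0.153, 0.632, 0.223] pointing down, gripper open.
Joint ranges: [-2.58, 2.58], [-0.38, 2.09], [-1.3, 1.39], [0.25, 2.4], [-1.5, 4.64], [0.08, 2.09], [-2.65, 2.65]. Speed limits (rad/s): [2.22, 2.22, 2.79, 2.79, 3.14, 3.14, 3.14].

INTERFACE

Orientations are given as a unit quaternion [w, x, y, z].
In Python, from cell import r gives the robot as it stands. The module is installed in compiled form; this text tells all that it offers.
- The arm moves only by the tool apply_moves, never from a script. Its argument "steps" is text: rows parted by semicolons, each of 7 numbers parted by spaces: the turn, a rotation vector about the world's x, y, z in degrees, then the shift along the world's x, y, z in m, then the finger opening in m, from 0 to 0.087. In form: ax ay az tx ty tz hand; .... A call has 1 to 5 rows; each row is the pose to reach, as a shift and turn from the pose measured when the call began; what a row does not reach only later rows make up. A row lasts 1/10 s, in which the tool goes at most 50 mm and 8.59 degrees, less where a joint would pass 70% of its speed; a pose out of reach is approached as far as the arm can. A call with a gripper value outside its range is refused whole. The fingers move at their own pace and stop on an object; "force" is the grip in N (left out, the last holds). Time passes only in rows, so rows that repeat a pose let the fingers close. It gives the time, the measured TCP pose, the force and the opening at its end, in the units of the state.
- r.read_state(): the state, without advancing time (a new reading comes with each control period).
- r.read_camera(name): name is "scene" or "top" or "wrist"; returns the picture (384x512x3 uint8, red, green, blue); there is no depth.
- r.calibration(name): a dict with "K" (3x3 intrinsics, pixels), "camera_from_world" (4x4, takes a point from world to camera coordinates). Camera axes: x right, y up, looking along -z (the intrinsics and any distortion apply to the point x, -y, -z); pixel columns grow to the right and rows downward; lengths in m; the calibration is good to about 2 mm. A picture is of the moment at which its call begins: read the wrist's pose just before it. calibration takes no time and is no camera call; for the wrist camera it gives the pose at the moment of the call.
- r.job_done(): hands the job in, once; it reports no verdict.
The state is a dict: "time_s": time; "joint_positions": joint angles; "dq": joint speeds; "tau": joint torques, N m; "position": TCP position; "orientation": TCP orientation; "contact_force": force on the tool from outside, world axes, zero at the start; "moment": the same for the moment, N m; "gripper_width": finger opening in m.
Only numpy, scipy, OpenCV 4.12 (cv2) and the standard library are available. Lean on these libraries where they do the work, as an engineer would, in place of code of your own. Each camera call takes 0.05 s, during which the arm holds its last target.

TASK

The extraction can serve only one dye booth at a time, so change over: first slide the orange-handled sash all the way down, and only then slide the blue-handled sash all the way up, and let go of both. Do not push the amber glue jar about or tip it.

Things in the scene. Friction and masses are not known exactly. Their poses are not given: they have to be found in the camera images.
- orange_handle (a point): centre of the orange bar handle on top of the clear, metal-framed sash: round, 14 mm thick, 124 mm long, level, on two posts 50 mm either side of its centre, with 45 mm free below it: straddle it from above between the posts. y along the bar, x into the booth (away from the robot), z up. Bar centre 190 mm above the table when shut, 310 mm fully up
- orange_sash (a joint): height of the orange sash, m: 0 shut, 0.12 fully up (hard stop); starts at 0.06 to 0.12. Stays where left: about 10 N raises, 4 N lowers it. Its white booth is fixed, left or right of the other; roof 150 mm high behind the bar, fan box to 174 mm high from 110 mm behind it; two rails 113 mm either side of the bar's centre, 235 mm high
- blue_handle (a point): centre of the blue bar handle on top of the clear, metal-framed sash: round, 14 mm thick, 124 mm long, level, on two posts 50 mm either side of its centre, with 45 mm free below it: straddle it from above between the posts. y along the bar, x into the booth (away from the robot), z up. Bar centre 190 mm above the table when shut, 310 mm fully up
- blue_sash (a joint): height of the blue sash, m: 0 shut, 0.12 fully up (hard stop); starts at 0 to 0.015. Stays where left: about 10 N raises, 4 N lowers it. Its white booth is fixed, left or right of the other; roof 150 mm high behind the bar, fan box to 174 mm high from 110 mm behind it; two rails 113 mm either side of the bar's centre, 235 mm high
- jar_mid (a point): the centre, half-way up, of the amber glue jar with a yellow cap (60 mm in diameter, 85 mm high) that stands upright and loose on the green mat in the gap between the two booths; z is its upright axis

How it is judged:
By the outcome, as a careful person would: the job done as asked, in the order asked, and still so for the second after the job is handed in, with the robot touching nothing.
It also fails if it takes over 58 s, if anything falls off the work surface, if the arm or the gripper's body presses on something with over 40 N, if the wrist force passes 120 N, or if a joint passes its speed limit or range.

## Working session

There is one attempt and no reset: what is moved stays moved. The work goes in short steps, Python scripts to look and compute and a tool call to move; the robot and the scene stay as the last step left them, time stands still between calls to the robot, and variables do not carry over. Pictures are saved under pics/ and viewed, and the job is handed in when it is done.

Besides the shell and the picture viewer there is one more tool, called after ">>>" in YAML: its name, and indented under it one key for each argument. apply_moves: Moves the arm, as the interface text tells. Its arguments: {"type":"object","properties":{"steps":{"type":"string"},"force":{"type":"number"}},"required":["steps"]}

```bash
mkdir -p pics; python3 - <<'E'
from cell import r
import cv2,numpy as np
s=r.read_state();print({k:np.round(v,3).tolist() for k,v in s.items()})
for n in("scene","top"):
    im=r.read_camera(n);cv2.imwrite(f"pics/{n}0.png",im[:,:,::-1]);c=r.calibration(n);print(n,{k:np.round(v,3).tolist() if not isinstance(v,str) else v for k,v in c.items()})
E
```

```text
{'time_s': 0.0, 'joint_positions': [-1.432, 0.334, 0.04, 1.466, -0.013, 1.343, -0.058], 'dq': [-0.002, -0.0, 0.0, -0.001, 0.0, -0.002, -0.0], 'tau': [0.001, -65.636, 1.335, -40.381, -0.06, 0.045, 0.0], 'position': [0.153, 0.631, 0.222], 'orientation': [-0.555, 0.556, 0.437, -0.438], 'contact_force': [0.728, 0.123, -0.385], 'moment': [-0.007, -0.022, -0.031], 'gripper_width': 0.087}
scene {'K': [[389.108, 0.0, 248.62], [0.0, 389.108, 190.865], [0.0, 0.0, 1.0]], 'camera_from_world': [[0.988, -0.156, -0.001, -0.504], [0.112, 0.71, 0.695, -0.147], [-0.108, -0.687, 0.719, -0.893], [0.0, 0.0, 0.0, 1.0]]}
top {'K': [[348.978, 0.0, 261.029], [0.0, 348.978, 189.046], [0.0, 0.0, 1.0]], 'camera_from_world': [[0.007, -1.0, -0.021, 0.016], [0.981, 0.003, 0.192, -0.532], [-0.191, -0.022, 0.981, -0.775], [0.0, 0.0, 0.0, 1.0]]}
```

View pics/scene0.png

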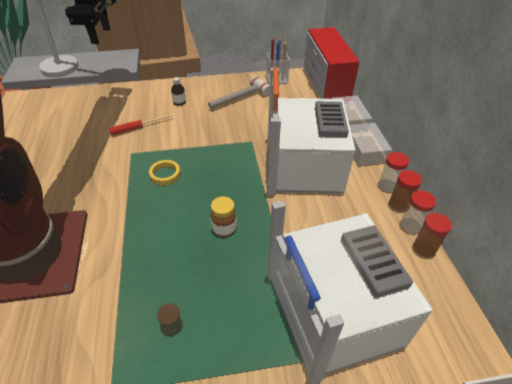

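View pics/top0.png

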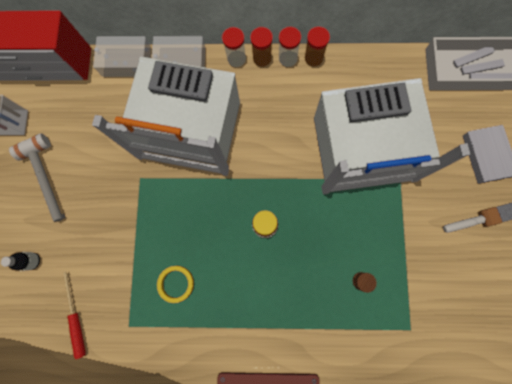

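The scene view shows the orange bar at about (276,88) and the blue bar at (302,270). In the top view they are at (148,128) and (398,162), with the jar cap at (265,222). Next I'll triangulate these points.

```bash
cat > h.py <<'E'
from cell import r
import cv2,numpy as np
def P(n):
    c=r.calibration(n);return np.array(c["K"])@np.diag([1,-1,-1])@np.array(c["camera_from_world"])[:3]
def mask(im,col):
    h=cv2.cvtColor(im,cv2.COLOR_RGB2HSV)
    lo,hi={"o":((5,190,120),(14,255,255)),"b":((105,150,60),(125,255,255)),"y":((20,150,120),(30,255,255))}[col]
    return cv2.inRange(h,lo,hi)
def bars(im,col,amin=40):
    n,l,st,ce=cv2.connectedComponentsWithStats(mask(im,col));out=[]
    for i in range(1,n):
        if st[i,4]>amin:
            ys,xs=np.where(l==i);p=np.c_[xs,ys].astype(float);m=p.mean(0)
            d=np.linalg.svd(p-m,full_matrices=False)[2][0];t=(p-m)@d
            out.append((st[i,4],m.round(1),(m+d*t.min()).round(1),(m+d*t.max()).round(1)))
    return out
def ray(n,uv,z):
    M=P(n);A=M[:,:2];b=M[:,2]*z+M[:,3]
    H=np.c_[A,b];x=np.linalg.solve(H,[*uv,1]);return np.array([x[0]/x[2],x[1]/x[2],z])
def tri(a,b,na="scene",nb="top"):
    X=cv2.triangulatePoints(P(na),P(nb),np.array(a,float).reshape(2,1),np.array(b,float).reshape(2,1));return (X[:3]/X[3]).ravel()
E
python3 - <<'E'
from h import *
for n in("scene","top"):
    im=cv2.imread(f"pics/{n}0.png")[:,:,::-1].copy()
    for c in "oby":
        for b in bars(im,c): print(n,c,b)
E
```

```text
scene y (np.int32(320), array([163.8, 171.7]), array([149.8, 175.7]), array([178.6, 167.5]))
scene y (np.int32(342), array([222.2, 206. ]), array([211.2, 207.4]), array([233.2, 204.5]))
top o (np.int32(316), array([147.2, 125.3]), array([115.7, 119.4]), array([179.5, 131.4]))
top b (np.int32(348), array([397.9, 162.5]), array([430. , 157.9]), array([365.3, 167.2]))
top y (np.int32(464), array([264.5, 222.6]), array([254.1, 228.3]), array([275.3, 216.7]))
top y (np.int32(462), array([174.7, 284. ]), array([186.1, 269.1]), array([163.5, 298.6]))
```

```bash
python3 - <<'E'
from h import *
im=cv2.imread("pics/scene0.png")[:,:,::-1].copy()
h=cv2.cvtColor(im,cv2.COLOR_RGB2HSV)
print(h[75:108:4,272:281:2].tolist()); print(h[270,298:306].tolist())
cv2.imwrite("pics/crop.png",cv2.resize(cv2.imread("pics/scene0.png")[55:330,240:360],None,fx=2.1,fy=2.1))
E
```

```text
[[[10, 75, 112], [10, 181, 199], [10, 185, 214], [10, 122, 146], [14, 22, 150]], [[10, 58, 133], [10, 180, 198], [9, 183, 216], [10, 137, 169], [12, 22, 148]], [[8, 33, 140], [10, 178, 198], [10, 183, 217], [10, 155, 171], [13, 50, 138]], [[11, 71, 107], [10, 181, 196], [10, 184, 218], [10, 167, 189], [17, 110, 206]], [[6, 44, 110], [10, 178, 196], [10, 180, 218], [11, 171, 186], [16, 109, 205]], [[10, 36, 105], [10, 167, 130], [10, 163, 127], [11, 158, 139], [16, 111, 205]], [[14, 28, 102], [10, 141, 114], [10, 166, 120], [20, 25, 208], [26, 16, 223]], [[11, 28, 102], [10, 148, 119], [11, 162, 120], [21, 23, 210], [23, 15, 226]], [[14, 33, 99], [10, 156, 119], [10, 152, 121], [24, 18, 203], [25, 12, 226]]]
[[105, 22, 116], [112, 72, 121], [112, 96, 138], [112, 106, 149], [113, 111, 161], [112, 118, 167], [113, 118, 171], [113, 116, 169]]
```

View pics/crop.png

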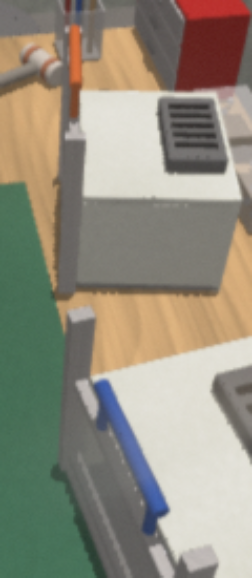

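```bash
python3 - <<'E'
from h import *
B=((430.,157.9),(365.3,167.2));O=((115.7,119.4),(179.5,131.4))
for nm,e,zs in(("blue",B,(.19,.20,.205)),("orange",O,(.25,.27,.29,.31))):
  for z in zs:
    a,b=ray("top",e[0],z),ray("top",e[1],z);d=b-a
    M=P("scene");pr=[ (lambda q:(q[:2]/q[2]).round(1).tolist())(M@np.r_[x,1]) for x in(a,b)]
    print(nm,z,a[:2].round(3),b[:2].round(3),"mid",((a+b)/2)[:2].round(4),"len",np.linalg.norm(d).round(4),"normal yaw",np.degrees(np.arctan2(d[1],d[0])).round(1),"scene px",pr)
print("jar",ray("top",(264.5,222.6),.085),tri((222.2,206),(264.5,222.6)))
E
```

```text
blue 0.19 [ 0.568 -0.319] [ 0.549 -0.191] mid [ 0.5585 -0.2546] len 0.1294 normal yaw 98.5 scene px [[317.9, 306.0], [287.2, 241.1]]
blue 0.2 [ 0.565 -0.314] [ 0.546 -0.188] mid [ 0.5558 -0.2508] len 0.1275 normal yaw 98.5 scene px [[316.1, 300.3], [285.7, 236.6]]
blue 0.205 [ 0.564 -0.311] [ 0.545 -0.186] mid [ 0.5544 -0.2489] len 0.1266 normal yaw 98.5 scene px [[315.1, 297.4], [285.0, 234.3]]
orange 0.25 [0.625 0.288] [0.601 0.166] mid [0.6133 0.2268] len 0.124 normal yaw -101.1 scene px [[275.9, 71.1], [276.5, 98.3]]
orange 0.27 [0.617 0.278] [0.594 0.16 ] mid [0.6055 0.2193] len 0.12 normal yaw -101.1 scene px [[273.8, 65.8], [274.2, 92.2]]
orange 0.29 [0.609 0.269] [0.586 0.155] mid [0.5976 0.2119] len 0.1159 normal yaw -101.1 scene px [[271.6, 60.2], [271.8, 85.8]]
orange 0.31 [0.601 0.259] [0.579 0.15 ] mid [0.5898 0.2045] len 0.1119 normal yaw -101.1 scene px [[269.3, 54.5], [269.3, 79.2]]
jar [0.44879999 0.00919081 0.085     ] [0.44999356 0.00929521 0.0792756 ]
```

```bash
cat >> h.py <<'E'
from scipy.spatial.transform import Rotation as R
def tool():
    s=r.read_state();q=s["orientation"];return s,R.from_quat([q[1],q[2],q[3],q[0]])
def need(yaw,pt):
    s,T=tool();p=np.array(s["position"]);y=np.radians(yaw)
    for sg in(1,-1):
        X=sg*np.array([np.cos(y),np.sin(y),0]);Y=np.array([0,0,-1.]);G=R.from_matrix(np.c_[X,Y,np.cross(X,Y)])
        print("turn",np.degrees((G*T.inv()).as_rotvec()).round(2))
    print("t",s["time_s"],"q",np.round(s["joint_positions"],2),"p",p.round(4),"shift",(np.array(pt)-p).round(4),"F",np.round(s["contact_force"],1),"w",s["gripper_width"])
E
python3 - <<'E'
from h import *
print(tool()[1].as_matrix().round(3))
need(-11.1,(0.6095,0.223,0.40))
E
```

```text
[[ 0.236 -0.    -0.972]
 [ 0.972 -0.001  0.236]
 [-0.001 -1.    -0.   ]]
turn [ 5.000e-02 -7.000e-02 -8.747e+01]
turn [7.000e-02 6.000e-02 9.253e+01]
t 0.1 q [-1.43  0.33  0.04  1.47 -0.01  1.34 -0.06] p [0.1531 0.6313 0.2218] shift [ 0.4564 -0.4083  0.1782] F [-0.   1.5  0.1] w 0.08673077146308608
```

>>> apply_moves:
  steps: "0 0 0 0 0 0.05 0.087; 0 0 -7 0 0 0.1 0.087; 0 0 -14 0.02 -0.02 0.14 0.087; 0 0 -21 0.05 -0.04 0.17 0.087; 0 0 -28 0.08 -0.06 0.178 0.087"
  force: 40

```text
time_s: 0.6
position: [0.2338, 0.5713, 0.4036]
orientation: [0.647, -0.644, -0.289, 0.288]
contact_force: [1.2, 0.2, -0.0]
gripper_width: 0.0868
```

```bash
python3 - <<'E'
from h import *
need(-11.1,(0.6095,0.223,0.40))
E
```

```text
turn [ -0.17   0.14 -59.25]
turn [ -0.16  -0.2  120.74]
t 0.6 q [-1.38  0.24  0.16  1.23 -0.04  1.67 -0.39] p [0.2338 0.5713 0.4036] shift [ 0.3757 -0.3483 -0.0036] F [ 1.2  0.2 -0. ] w 0.08678332235881879
```

>>> apply_moves:
  steps: "0 0 -8 0.04 -0.03 0 0.087; 0 0 -16 0.075 -0.06 0 0.087; 0 0 -24 0.11 -0.09 0 0.087; 0 0 -32 0.145 -0.12 0 0.087; 0 0 -40 0.18 -0.15 0 0.087"

```text
time_s: 1.1
position: [0.4149, 0.4198, 0.4034]
orientation: [0.706, -0.705, -0.049, 0.047]
contact_force: [0.2, 1.1, -0.0]
gripper_width: 0.0873
```

```bash
python3 - <<'E'
from h import *
need(-11.1,(0.6095,0.223,0.40))
E
```

```text
turn [ -0.11   0.16 -18.93]
turn [-2.3000e-01 -1.5000e-01  1.6107e+02]
t 1.1 q [-1.17  0.18  0.37  1.31 -0.06  1.66 -0.68] p [0.4149 0.4198 0.4034] shift [ 0.1946 -0.1968 -0.0034] F [ 0.2  1.1 -0. ] w 0.08729725160602363
```

>>> apply_moves:
  steps: "0 0 -5 0.03 -0.03 0 0.087; 0 0 -10 0.065 -0.065 0 0.087; 0 0 -15 0.1 -0.1 0 0.087; 0 0 -19 0.13 -0.13 0 0.087; 0 0 -19 0.13 -0.13 0 0.087"

```text
time_s: 1.6
position: [0.5489, 0.2829, 0.4031]
orientation: [-0.703, 0.704, -0.072, 0.075]
contact_force: [-0.9, -0.0, 0.2]
gripper_width: 0.0868
```

```bash
python3 - <<'E'
from h import *
need(-11.1,(0.6095,0.223,0.40))
for n in("wrist","top"):
    im=r.read_camera(n);cv2.imwrite(f"pics/{n}1.png",im[:,:,::-1])
    print(n,bars(im,"o"))
E
```

```text
turn [0.11 0.25 0.78]
turn [ 3.9000e-01 -1.7000e-01 -1.7922e+02]
t 1.6 q [-0.95  0.25  0.52  1.24 -0.12  1.67 -0.66] p [0.5489 0.2829 0.4031] shift [ 0.0606 -0.0599 -0.0031] F [-0.9 -0.   0.2] w 0.08675776596410224
wrist [(np.int32(964), array([321.5, 219.3]), array([324.7, 167.8]), array([318.5, 267.2]))]
top [(np.int32(166), array([163. , 128.2]), array([144.9, 124.5]), array([179.5, 131.6]))]
```

View pics/wrist1.png

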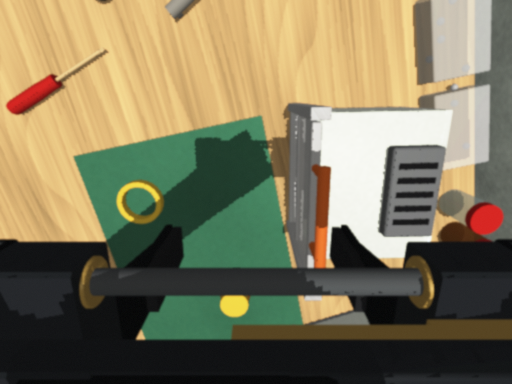

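The wrist view shows the orange bar's far end at (323,167), and its other end is hidden by the gripper. I'll triangulate that end with the first top image.

```bash
python3 - <<'E'
from h import *
print(tri((323,167.5),(115.7,119.4),"wrist","top"))
for z in(.25,.26,.27):
    a=ray("wrist",(322.5,175),z);b=ray("wrist",(319,240),z);d=a-b;print(z,ray("wrist",(323,167.5),z).round(4),"yaw",np.degrees(np.arctan2(d[1],d[0]))-90)
E
```

```text
[0.61973384 0.2853383  0.25616063]
0.25 [0.6172 0.2851 0.25  ] yaw -10.528356115999472
0.26 [0.6154 0.2878 0.26  ] yaw -10.528356115999486
0.27 [0.6136 0.2904 0.27  ] yaw -10.5283561159994
```

>>> apply_moves:
  steps: "0 0 0.5 0.03 -0.03 0 0.087; 0 0 0.5 0.06 -0.059 0 0.087; 0 0 0.5 0.06 -0.059 0 0.087; 0 0 0.5 0.06 -0.059 -0.04 0.087; 0 0 0.5 0.06 -0.059 -0.08 0.087"

```text
time_s: 2.2
position: [0.6053, 0.2314, 0.3225]
orientation: [0.705, -0.703, 0.064, -0.067]
contact_force: [0.5, 0.3, -0.8]
gripper_width: 0.087
```

```bash
python3 - <<'E'
from h import *
need(-10.8,(0.6085,0.224,0.242))
E
```

```text
turn [-0.13  0.23 -0.14]
turn [ -0.36  -0.21 179.86]
t 2.2 q [-0.84  0.32  0.55  1.33 -0.17  1.53 -0.5 ] p [0.6053 0.2314 0.3225] shift [ 0.0032 -0.0074 -0.0805] F [ 0.5  0.3 -0.8] w 0.08697111030416975
```

>>> apply_moves:
  steps: "0 0 0 0.003 -0.007 -0.025 0.087; 0 0 0 0.003 -0.007 -0.05 0.087; 0 0 0 0.003 -0.007 -0.07 0.087; 0 0 0 0.003 -0.007 -0.08 0.087; 0 0 0 0.003 -0.007 -0.08 0.087"

```text
time_s: 2.7
position: [0.607, 0.2257, 0.2411]
orientation: [0.705, -0.703, 0.064, -0.065]
contact_force: [-1.1, 0.6, 0.8]
gripper_width: 0.0868
```

```bash
python3 - <<'E'
from h import *
need(-10.8,(0.6085,0.224,0.242))
for n in("wrist","scene"):
    im=r.read_camera(n);cv2.imwrite(f"pics/{n}2.png",im[:,:,::-1])
E
```

```text
turn [-0.1   0.09 -0.26]
turn [-1.4000e-01 -1.5000e-01  1.7974e+02]
t 2.7 q [-0.83  0.34  0.54  1.47 -0.18  1.38 -0.47] p [0.607  0.2257 0.2411] shift [ 0.0015 -0.0017  0.0009] F [-1.1  0.6  0.8] w 0.08677418391934132
```

View pics/scene2.png

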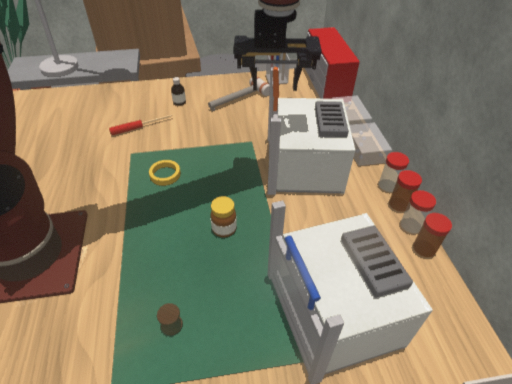

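View pics/wrist2.png

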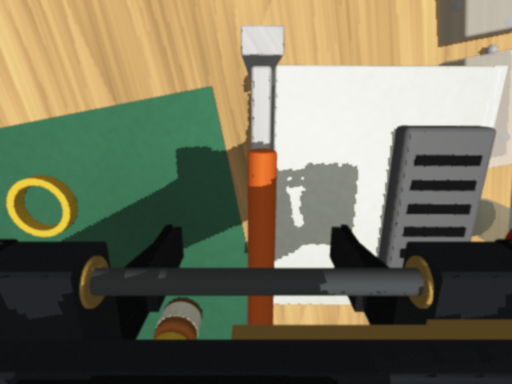

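The wrist view shows the orange bar at column 262, midway between the fingers. I'll close on it.

>>> apply_moves:
  steps: "0 0 0 0.001 -0.001 0 0.015; 0 0 0 0.001 -0.001 0 0.005; 0 0 0 0.001 -0.001 0 0.005; 0 0 0 0.001 -0.001 0 0.005; 0 0 0 0.001 -0.001 0 0.005"
  force: 40

```text
time_s: 3.3
position: [0.6093, 0.2243, 0.2434]
orientation: [0.705, -0.703, 0.064, -0.067]
contact_force: [0.1, 0.3, 0.2]
gripper_width: 0.0549
```

>>> apply_moves:
  steps: "0 0 0 0 0 0 0.005; 0 0 0 0 0 0 0.005; 0 0 0 0 0 0 0.005; 0 0 0 0 0 0 0.005; 0 0 0 0 0 0 0.005"

```text
time_s: 3.8
position: [0.6093, 0.2243, 0.2434]
orientation: [0.705, -0.703, 0.064, -0.067]
contact_force: [0.3, -0.4, 0.1]
gripper_width: 0.0148
```

>>> apply_moves:
  steps: "0 0 0 0 0 0 0.005; 0 0 0 0 0 0 0.005; 0 0 0 0 0 0 0.005; 0 0 0 0 0 0 0.005; 0 0 0 0 0 0 0.005"

```text
time_s: 4.3
position: [0.6093, 0.2243, 0.2434]
orientation: [0.705, -0.703, 0.064, -0.067]
contact_force: [0.5, 1.0, 0.4]
gripper_width: 0.0128
```

>>> apply_moves:
  steps: "0 0 0 0 0 -0.01 0.005; 0 0 0 0 0 -0.02 0.005; 0 0 0 0 0 -0.03 0.005; 0 0 0 0 0 -0.04 0.005; 0 0 0 0 0 -0.05 0.005"

```text
time_s: 4.8
position: [0.6094, 0.2243, 0.1937]
orientation: [0.705, -0.703, 0.064, -0.067]
contact_force: [-1.5, -0.9, 4.8]
gripper_width: 0.013
```

>>> apply_moves:
  steps: "0 0 0 0 0 -0.004 0.005; 0 0 0 0 0 -0.008 0.005; 0 0 0 0 0 -0.012 0.005; 0 0 0 0 0 -0.015 0.005; 0 0 0 0 0 -0.015 0.005"

```text
time_s: 5.3
position: [0.6094, 0.2243, 0.1782]
orientation: [0.705, -0.703, 0.064, -0.067]
contact_force: [1.6, -0.4, -0.2]
gripper_width: 0.0124
```

>>> apply_moves:
  steps: "0 0 0 0 0 -0.002 0.005; 0 0 0 0 0 -0.004 0.005; 0 0 0 0 0 -0.006 0.005; 0 0 0 0 0 -0.006 0.005"

```text
time_s: 5.7
position: [0.6094, 0.2243, 0.1719]
orientation: [0.705, -0.703, 0.064, -0.067]
contact_force: [-1.5, -0.1, 0.9]
gripper_width: 0.0129
```

```bash
python3 - <<'E'
from h import *
for n in("wrist","scene"):
    im=r.read_camera(n);cv2.imwrite(f"pics/{n}3.png",im[:,:,::-1]);print(n,bars(im,"o"))
im=r.read_camera("top");print(bars(im,"o"));cv2.imwrite("pics/top3.png",im[:,:,::-1])
cv2.imwrite("pics/c3.png",cv2.resize(cv2.imread("pics/scene3.png")[20:220,200:380],None,fx=3,fy=3))
E
```

```text
wrist [(np.int32(2065), array([256.1, 194.8]), array([256.2, 148. ]), array([256.1, 265. ])), (np.int32(256), array([255., 310.]), array([255.2, 297. ]), array([254.7, 322.1]))]
scene []
[(np.int32(91), array([178.6, 142.1]), array([167.7, 139.4]), array([188.6, 144.5]))]
```

View pics/wrist3.png

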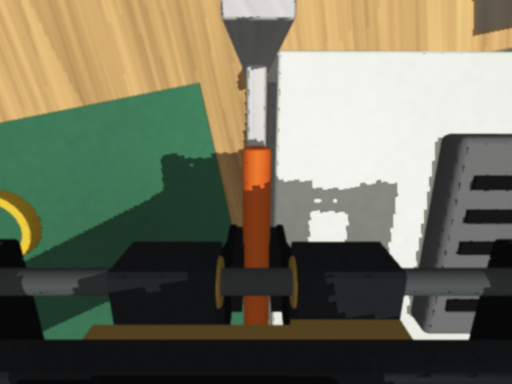

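View pics/c3.png

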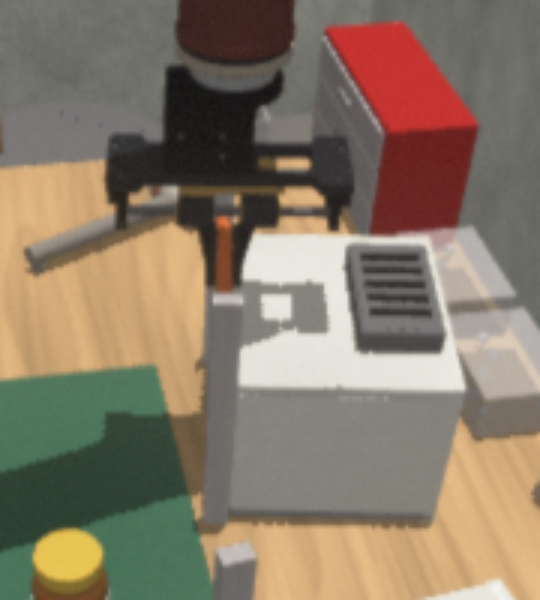

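>>> apply_moves:
  steps: "0 0 0 0 0 -0.002 0.005; 0 0 0 0 0 -0.004 0.005; 0 0 0 0 0 -0.004 0.005"

```text
time_s: 6.15
position: [0.6095, 0.2244, 0.1712]
orientation: [0.706, -0.702, 0.063, -0.067]
contact_force: [-12.2, -3.1, 26.1]
gripper_width: 0.0127
```

```bash
python3 - <<'E'
from h import *
im=r.read_camera("top");print(bars(im,"o"))
for z in(.185,.19,.195,.2):print(ray("top",(188.6,144.5),z))
print("expected right end",.6085-.062*.187,.224-.062*.982)
s=r.read_state();print(s["contact_force"],s["position"])
E
```

```text
[(np.int32(89), array([178.4, 142.1]), array([167.6, 139.6]), array([188.4, 144.3]))]
[0.59748774 0.16343735 0.185     ]
[0.59583223 0.16222882 0.19      ]
[0.59417672 0.1610203  0.195     ]
[0.59252122 0.15981178 0.2       ]
expected right end 0.596906 0.163116
[-10.98194624  -3.45151753  25.0197056 ] [0.60950674 0.22436298 0.171186  ]
```

The arm stalled at 26 N, and triangulation puts the bar at about 0.19, so the orange sash is shut. I'll release it.

>>> apply_moves:
  steps: "0 0 0 0 0 0 0.005; 0 0 0 0 0 0 0.087; 0 0 0 0 0 0 0.087; 0 0 0 0 0 0 0.087; 0 0 0 0 0 0 0.087"

```text
time_s: 6.7
position: [0.6095, 0.2243, 0.1708]
orientation: [0.706, -0.702, 0.063, -0.067]
contact_force: [0.1, 0.2, 0.8]
gripper_width: 0.0369
```

>>> apply_moves:
  steps: "0 0 0 0 0 0 0.087; 0 0 0 0 0 0 0.087; 0 0 0 0 0 0 0.087; 0 0 0 0 0 0 0.087; 0 0 0 0 0 0 0.087"

```text
time_s: 7.2
position: [0.6095, 0.2243, 0.1709]
orientation: [0.706, -0.702, 0.063, -0.067]
contact_force: [0.5, 0.3, -0.0]
gripper_width: 0.0768
```

>>> apply_moves:
  steps: "0 0 0 0 0 0 0.087; 0 0 0 0 0 0 0.087; 0 0 0 0 0 0.02 0.087; 0 0 0 0 0 0.06 0.087; 0 0 0 0 0 0.1 0.087"

```text
time_s: 7.7
position: [0.609, 0.2241, 0.2715]
orientation: [0.706, -0.703, 0.064, -0.067]
contact_force: [1.0, 0.1, 0.1]
gripper_width: 0.0869
```

>>> apply_moves:
  steps: "0 0 0 0 0 0.05 0.087; 0 0 0 0 0 0.1 0.087; 0 0 6 0 -0.03 0.13 0.087; 0 0 12 -0.01 -0.08 0.13 0.087; 0 0 16 -0.02 -0.12 0.13 0.087"

```text
time_s: 8.2
position: [0.5892, 0.1018, 0.4026]
orientation: [0.708, -0.705, -0.036, 0.033]
contact_force: [1.6, -1.3, 0.1]
gripper_width: 0.0869
```

```bash
python3 - <<'E'
from h import *
need(8.5,(0.555,-0.25,0.40))
for n in("scene","top"):
    im=r.read_camera(n);cv2.imwrite(f"pics/{n}4.png",im[:,:,::-1]);print(n,bars(im,"o"))
E
```

```text
turn [-0.27  0.3   2.91]
turn [   0.46    0.42 -177.09]
t 8.2 q [-0.7   0.2   0.57  1.3  -0.11  1.66 -0.05] p [0.5892 0.1018 0.4026] shift [-0.0342 -0.3518 -0.0026] F [ 1.6 -1.3  0.1] w 0.08685012841840288
scene []
top []
```

View pics/scene4.png

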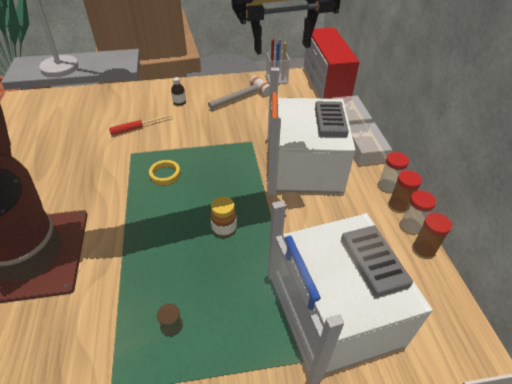

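View pics/top4.png

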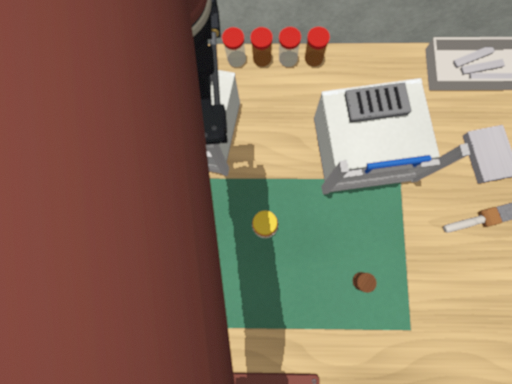

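>>> apply_moves:
  steps: "0 0 0 -0.005 -0.04 0 0.087; 0 0 1 -0.01 -0.08 0 0.087; 0 0 1 -0.015 -0.12 0 0.087; 0 0 2 -0.02 -0.16 0 0.087; 0 0 3 -0.025 -0.2 0 0.087"

```text
time_s: 8.8
position: [0.5633, -0.1052, 0.4038]
orientation: [0.707, -0.704, -0.052, 0.047]
contact_force: [0.4, -0.6, -0.2]
gripper_width: 0.087
```

>>> apply_moves:
  steps: "0 0 0 -0.005 -0.04 0 0.087; 0 0 0 -0.01 -0.07 0 0.087; 0 0 0 -0.01 -0.1 0 0.087; 0 0 0 -0.01 -0.1 0 0.087; 0 0 0 -0.01 -0.1 0 0.087"

```text
time_s: 9.3
position: [0.5532, -0.2055, 0.4037]
orientation: [0.707, -0.704, -0.051, 0.046]
contact_force: [0.6, 1.3, 0.2]
gripper_width: 0.0869
```

```bash
python3 - <<'E'
from h import *
need(8.5,(0.555,-0.25,0.40))
for n in("wrist","top"):
    im=r.read_camera(n);cv2.imwrite(f"pics/{n}5.png",im[:,:,::-1]);print(n,bars(im,"o"),bars(im,"b"))
E
```

```text
turn [-0.3   0.35  0.61]
turn [   0.55    0.47 -179.38]
t 9.3 q [-0.33  0.21  0.76  1.32 -0.15  1.66  0.54] p [ 0.5532 -0.2055  0.4037] shift [ 0.0018 -0.0445 -0.0037] F [0.6 1.3 0.2] w 0.08690356076994718
wrist [] [(np.int32(936), array([253. , 199.8]), array([252.6, 155. ]), array([253.3, 247. ]))]
top [(np.int32(251), array([159.9, 138.7]), array([130.9, 133.3]), array([188.4, 144. ]))] [(np.int32(267), array([392.2, 163.3]), array([418.2, 159.8]), array([365.3, 166.8]))]
```

View pics/wrist5.png

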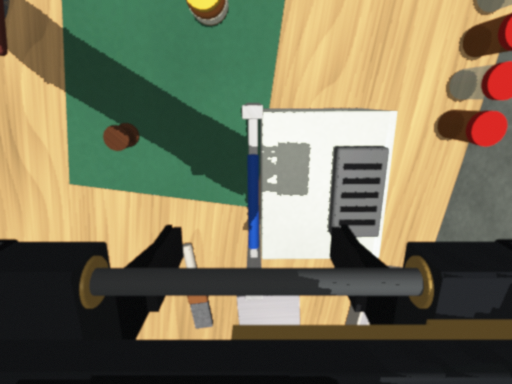

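View pics/top5.png

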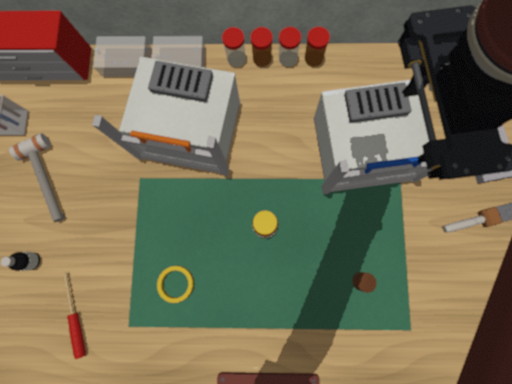

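The top view shows the orange bar lowered at (131,133)–(188,144) and the jar unmoved. The wrist view shows the blue bar from (253,155) to (253,247), roughly.

```bash
python3 - <<'E'
from h import *
for z in(.185,.19,.195,.2):
    a,b=ray("top",(130.9,133.3),z),ray("top",(188.4,144.),z);print("o",z,((a+b)/2).round(4),np.linalg.norm(a-b).round(4))
print("jar",ray("top",bars(r.read_camera("top"),"y")[0][1],.085))
print(tri((252.8,154.5),(365.3,167),"wrist","top"))
for z in(.19,.195,.2,.205):
    a,b=ray("wrist",(252.6,154.5),z),ray("wrist",(253.3,248),z);d=a-b
    print(z,a.round(4),((a+b)/2).round(4),np.linalg.norm(d).round(4),np.degrees(np.arctan2(d[1],d[0]))-90)
need(8.5,(0.555,-0.25,0.4))
E
```

```text
o 0.185 [0.6101 0.2239 0.185 ] 0.1222
o 0.19 [0.6083 0.2223 0.19  ] 0.1213
o 0.195 [0.6066 0.2206 0.195 ] 0.1204
o 0.2 [0.6048 0.219  0.2   ] 0.1195
jar [0.44879999 0.00919081 0.085     ]
[ 0.5491802  -0.19017904  0.19089017]
0.19 [ 0.549  -0.1902  0.19  ] [ 0.5585 -0.254   0.19  ] 0.129 8.406408166606525
0.195 [ 0.5489 -0.1893  0.195 ] [ 0.5582 -0.2523  0.195 ] 0.1273 8.40640816660654
0.2 [ 0.5488 -0.1884  0.2   ] [ 0.558  -0.2505  0.2   ] 0.1256 8.406408166606525
0.205 [ 0.5487 -0.1875  0.205 ] [ 0.5578 -0.2488  0.205 ] 0.1239 8.40640816660651
turn [-0.32  0.35  0.4 ]
turn [   0.55    0.51 -179.6 ]
t 9.45 q [-0.33  0.2   0.76  1.32 -0.15  1.66  0.54] p [ 0.5538 -0.2037  0.4036] shift [ 0.0012 -0.0463 -0.0036] F [-0.  -0.2  0.2] w 0.08708119250434641
```

>>> apply_moves:
  steps: "0 0 0.4 0.002 -0.024 0 0.087; 0 0 0.4 0.004 -0.048 0 0.087; 0 0 0.4 0.004 -0.048 -0.04 0.087; 0 0 0.4 0.004 -0.048 -0.09 0.087; 0 0 0.4 0.004 -0.048 -0.13 0.087"

```text
time_s: 9.95
position: [0.5578, -0.2501, 0.2713]
orientation: [0.707, -0.703, -0.055, 0.051]
contact_force: [-0.3, 0.4, 0.7]
gripper_width: 0.0868
```

```bash
python3 - <<'E'
from h import *
need(8.4,(0.558,-0.252,0.178))
im=r.read_camera("wrist");cv2.imwrite("pics/wrist6.png",im[:,:,::-1]);print(bars(im,"b"))
E
```

```text
turn [-0.37  0.32 -0.2 ]
turn [ -0.51  -0.58 179.8 ]
t 9.95 q [-0.26  0.28  0.76  1.52 -0.2   1.42  0.67] p [ 0.5578 -0.2501  0.2713] shift [ 0.0002 -0.0019 -0.0933] F [-0.3  0.4  0.7] w 0.08684015917565616
[(np.int32(2310), array([254.2, 193.5]), array([254.6, 126.9]), array([253.7, 267. ]))]
```

View pics/wrist6.png

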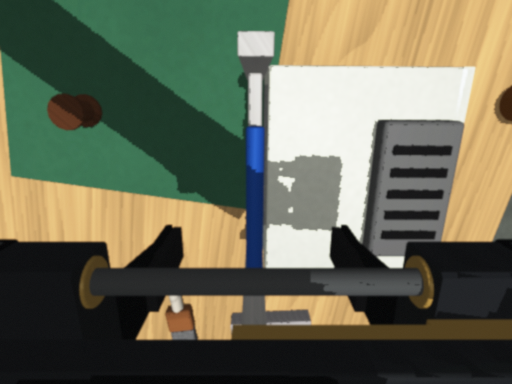

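The blue bar is centred at column 254 between the fingers, so I'll descend.

>>> apply_moves:
  steps: "-0.3 0.3 0 0 -0.002 -0.03 0.087; -0.3 0.3 0 0 -0.002 -0.06 0.087; -0.3 0.3 0 0 -0.002 -0.08 0.087; -0.3 0.3 0 0 -0.002 -0.093 0.087; -0.3 0.3 0 0 -0.002 -0.093 0.087"

```text
time_s: 10.5
position: [0.5554, -0.2496, 0.1712]
orientation: [0.707, -0.703, -0.05, 0.057]
contact_force: [0.4, 0.2, 0.2]
gripper_width: 0.0873
```

>>> apply_moves:
  steps: "0 0 0 0 0 0 0.005; 0 0 0 0 0 0 0.005; 0 0 0 0 0 0 0.005; 0 0 0 0 0 0 0.005; 0 0 0 0 0 0 0.005"
  force: 50

```text
time_s: 11.0
position: [0.5555, -0.2497, 0.1715]
orientation: [0.707, -0.703, -0.05, 0.057]
contact_force: [-0.2, 0.1, 0.8]
gripper_width: 0.0549
```

>>> apply_moves:
  steps: "0 0 0 0 0 0 0.005; 0 0 0 0 0 0 0.005; 0 0 0 0 0 0 0.005; 0 0 0 0 0 0 0.005; 0 0 0 0 0 0 0.005"

```text
time_s: 11.5
position: [0.5555, -0.2497, 0.1715]
orientation: [0.707, -0.703, -0.05, 0.057]
contact_force: [-0.2, 0.4, -0.4]
gripper_width: 0.015
```

>>> apply_moves:
  steps: "0 0 0 0 0 0 0.005; 0 0 0 0 0 0 0.005; 0 0 0 0 0 0 0.005"

```text
time_s: 11.8
position: [0.5565, -0.2495, 0.1716]
orientation: [0.707, -0.704, -0.051, 0.056]
contact_force: [5.2, -0.9, -2.9]
gripper_width: 0.0114
```

>>> apply_moves:
  steps: "0 0 0 0 0 0.01 0.005; 0 0 0 0 0 0.02 0.005; 0 0 0 0 0 0.03 0.005; 0 0 0 0 0 0.04 0.005; 0 0 0 0 0 0.05 0.005"

```text
time_s: 12.3
position: [0.5564, -0.2495, 0.2206]
orientation: [0.706, -0.704, -0.051, 0.056]
contact_force: [5.8, -3.9, -11.7]
gripper_width: 0.0113
```

>>> apply_moves:
  steps: "0 0 0 0 0 0.01 0.005; 0 0 0 0 0 0.02 0.005; 0 0 0 0 0 0.03 0.005; 0 0 0 0 0 0.04 0.005; 0 0 0 0 0 0.05 0.005"

```text
time_s: 12.8
position: [0.5564, -0.2496, 0.2695]
orientation: [0.706, -0.704, -0.05, 0.057]
contact_force: [5.0, -3.9, -11.4]
gripper_width: 0.0114
```

>>> apply_moves:
  steps: "0 0 0 0 0 0.004 0.005; 0 0 0 0 0 0.008 0.005; 0 0 0 0 0 0.012 0.005; 0 0 0 0 0 0.014 0.005; 0 0 0 0 0 0.014 0.005"

```text
time_s: 13.3
position: [0.5562, -0.2495, 0.2792]
orientation: [0.706, -0.704, -0.049, 0.058]
contact_force: [14.1, -7.9, -32.2]
gripper_width: 0.0113
```

```bash
python3 - <<'E'
from h import *
s=r.read_state();print(s["position"],s["contact_force"])
for n in("top","scene"):
    im=r.read_camera(n);cv2.imwrite(f"pics/{n}7.png",im[:,:,::-1]);print(n,bars(im,"o"),bars(im,"b"))
print(r.read_state()["time_s"])
E
```

```text
[ 0.55617104 -0.24949974  0.27919149] [ 14.08414936  -7.93612285 -32.21918055]
top [(np.int32(252), array([159.9, 138.7]), array([130.9, 133.3]), array([188.4, 144. ]))] [(np.int32(192), array([397.2, 148.4]), array([413.5, 143.8]), array([380.9, 153. ]))]
scene [] []
13.4
```

View pics/scene7.png

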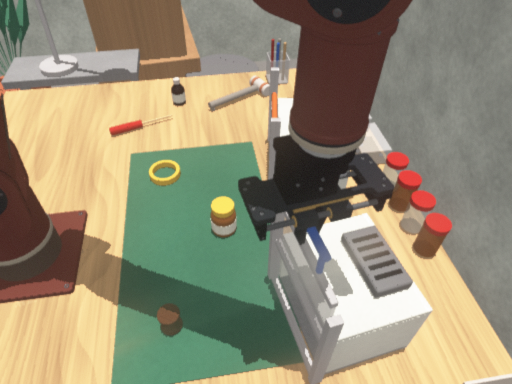

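```bash
python3 - <<'E'
from h import *
for z in(.29,.30,.305,.31,.315):print(ray("top",(380.9,153.0),z))
E
```

```text
[ 0.54763869 -0.1897121   0.29      ]
[ 0.54459127 -0.18640104  0.3       ]
[ 0.54306756 -0.18474551  0.305     ]
[ 0.54154385 -0.18308998  0.31      ]
[ 0.54002014 -0.18143445  0.315     ]
```

>>> apply_moves:
  steps: "0 0 0 0 0 0.003 0.005; 0 0 0 0 0 0.003 0.005; 0 0 0 0 0 -0.0005 0.005; 0 0 0 0 0 -0.0005 0.005"

```text
time_s: 13.8
position: [0.5563, -0.2496, 0.278]
orientation: [0.706, -0.704, -0.049, 0.058]
contact_force: [4.5, -2.6, -9.7]
gripper_width: 0.0115
```

>>> apply_moves:
  steps: "0 0 0 0 0 0 0.02; 0 0 0 0 0 0 0.087; 0 0 0 0 0 0 0.087; 0 0 0 0 0 0 0.087; 0 0 0 0 0 0 0.087"

```text
time_s: 14.3
position: [0.5562, -0.2496, 0.2783]
orientation: [0.706, -0.704, -0.049, 0.058]
contact_force: [0.5, 0.1, -0.6]
gripper_width: 0.0433
```

>>> apply_moves:
  steps: "0 0 0 0 0 0 0.087; 0 0 0 0 0 0 0.087; 0 0 0 0 0 0 0.087; 0 0 0 0 0 0 0.087; 0 0 0 0 0 0 0.087"

```text
time_s: 14.8
position: [0.5562, -0.2496, 0.2782]
orientation: [0.706, -0.704, -0.049, 0.058]
contact_force: [-0.3, 0.4, 0.7]
gripper_width: 0.0819
```

>>> apply_moves:
  steps: "0 0 0 0 0 0 0.087; 0 0 0 0 0 0 0.087; 0 0 0 0 0 0.02 0.087; 0 0 0 0 0 0.06 0.087; 0 0 0 0 0 0.1 0.087"

```text
time_s: 15.3
position: [0.5558, -0.2493, 0.3791]
orientation: [0.706, -0.704, -0.048, 0.058]
contact_force: [1.4, -1.0, 0.1]
gripper_width: 0.0875
```

>>> apply_moves:
  steps: "0 0 0 -0.03 0.03 0.02 0.087; 0 0 0 -0.05 0.08 0.02 0.087; 0 0 0 -0.05 0.13 0.02 0.087; 0 0 0 -0.05 0.18 0.02 0.087; 0 0 0 -0.05 0.23 0.02 0.087"

```text
time_s: 15.8
position: [0.5052, -0.0211, 0.3997]
orientation: [0.706, -0.704, -0.049, 0.058]
contact_force: [0.4, 1.3, -0.6]
gripper_width: 0.087
```

```bash
python3 - <<'E'
from h import *
s=r.read_state();print(s["position"],s["contact_force"])
for n in("top","scene"):
    im=r.read_camera(n);cv2.imwrite(f"pics/{n}8.png",im[:,:,::-1]);print(n,bars(im,"o"),bars(im,"b"))
E
```

```text
[ 0.50519765 -0.02109584  0.39967036] [ 0.44895022  1.33166908 -0.58863762]
top [(np.int32(56), array([144.8, 137.7]), array([130.8, 135.4]), array([160.9, 140.4]))] []
scene [] [(np.int32(329), array([303.8, 215.7]), array([291.8, 193.7]), array([317.2, 239.9]))]
```

View pics/scene8.png

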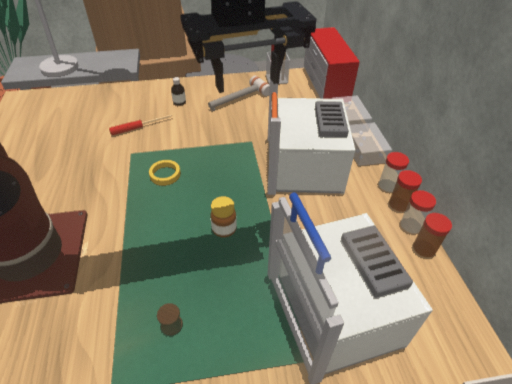

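View pics/top8.png

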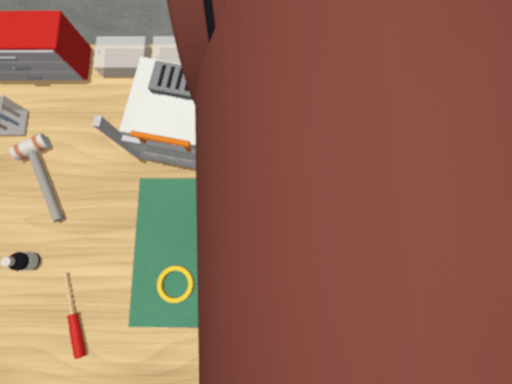

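The scene view shows the blue sash up, with its bar running from about (292,198) to (326,255). The top view is blocked by the arm, so I'll move it aside.

>>> apply_moves:
  steps: "0 0 0 -0.01 0.04 0.02 0.087; 0 0 0 -0.02 0.08 0.02 0.087; 0 0 0 -0.03 0.12 0.02 0.087; 0 0 0 -0.04 0.16 0.02 0.087; 0 0 0 -0.05 0.2 0.02 0.087"

```text
time_s: 16.4
position: [0.4551, 0.1864, 0.4189]
orientation: [0.707, -0.703, -0.052, 0.062]
contact_force: [0.8, 0.0, -0.0]
gripper_width: 0.0868
```

>>> apply_moves:
  steps: "0 0 0 -0.01 0.04 0 0.087; 0 0 0 -0.02 0.08 0 0.087; 0 0 0 -0.03 0.12 0 0.087; 0 0 0 -0.04 0.16 0 0.087; 0 0 0 -0.05 0.2 0 0.087"

```text
time_s: 16.9
position: [0.4048, 0.3877, 0.419]
orientation: [0.707, -0.703, -0.052, 0.062]
contact_force: [0.5, 0.4, 0.5]
gripper_width: 0.0868
```

```bash
python3 - <<'E'
from h import *
s=r.read_state();print(s["position"],s["contact_force"])
im=r.read_camera("top");cv2.imwrite("pics/top9.png",im[:,:,::-1])
for c in "oby":print(bars(im,c))
b=bars(im,"b")
if b:
  for z in(.29,.3,.305,.31,.315):
    a,c=ray("top",b[0][2],z),ray("top",b[0][3],z);print(z,a.round(4),c.round(4),((a+c)/2).round(4),np.linalg.norm(a-c).round(4))
E
```

```text
[0.40480381 0.38767631 0.41898485] [0.50233342 0.44948037 0.51357879]
[(np.int32(252), array([160. , 138.7]), array([130.9, 133.3]), array([188.4, 144. ]))]
[(np.int32(521), array([421.6, 145.3]), array([459.3, 139.9]), array([381.2, 151.1]))]
[(np.int32(466), array([264.5, 222.6]), array([253.7, 228.4]), array([275., 217.])), (np.int32(223), array([182.4, 276.3]), array([170.7, 263.7]), array([194.3, 289. ]))]
0.29 [ 0.5708 -0.3231  0.29  ] [ 0.551  -0.1904  0.29  ] [ 0.5609 -0.2568  0.29  ] 0.1342
0.3 [ 0.5674 -0.3175  0.3   ] [ 0.5479 -0.1871  0.3   ] [ 0.5576 -0.2523  0.3   ] 0.1318
0.305 [ 0.5656 -0.3146  0.305 ] [ 0.5463 -0.1854  0.305 ] [ 0.556 -0.25   0.305] 0.1306
0.31 [ 0.5639 -0.3118  0.31  ] [ 0.5448 -0.1838  0.31  ] [ 0.5543 -0.2478  0.31  ] 0.1295
0.315 [ 0.5622 -0.309   0.315 ] [ 0.5432 -0.1821  0.315 ] [ 0.5527 -0.2456  0.315 ] 0.1283
```

View pics/top9.png

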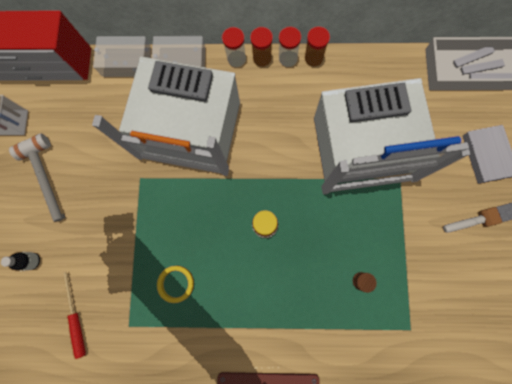

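```bash
python3 - <<'E'
from h import *
import numpy as np
def ends(im,hlo,hhi,smin,box):
    h=cv2.cvtColor(im,cv2.COLOR_RGB2HSV);m=cv2.inRange(h,(hlo,smin,40),(hhi,255,255))
    k=np.zeros_like(m);x0,y0,x1,y1=box;k[y0:y1,x0:x1]=255;ys,xs=np.where(m&k);p=np.c_[xs,ys]
    q=p[np.argmin(ys)];return q,p[np.argmax(ys)],len(p),[int(xs[ys==ys.min()].mean())]
im0=cv2.imread("pics/scene0.png")[:,:,::-1].copy();im1=cv2.imread("pics/scene8.png")[:,:,::-1].copy()
e0=ends(im0,105,122,90,(270,180,340,320));e1=ends(im1,105,122,90,(270,180,340,320));print(e0,e1)
a=tri(e0[0]+np.array([1,2]),(365.3,167));b=tri(e1[0]+np.array([1,2]),(381.2,151.1));print(a.round(4),b.round(4),b-a)
o=np.hstack([im0[170:310,260:350],im1[170:310,260:350]])[:,:,::-1];cv2.imwrite("pics/cmp.png",cv2.resize(o,None,fx=4,fy=4))
E
```

```text
(array([288, 236]), array([310, 309]), 543, [289]) (array([293, 192]), array([322, 258]), 658, [293])
[ 0.5503 -0.189   0.1958] [ 0.5501 -0.1859  0.3041] [-0.00020705  0.00306617  0.1082201 ]
```

View pics/cmp.png

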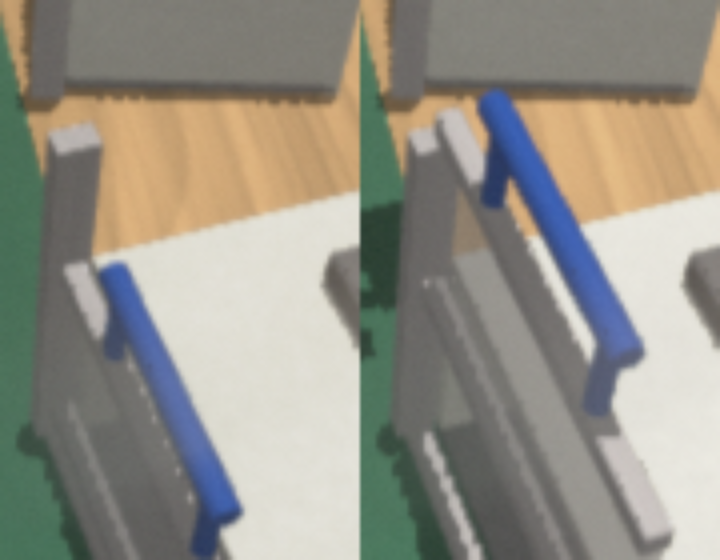

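```bash
python3 - <<'E'
from h import *
print(r.job_done())
E
```

```text
the job is handed in; nothing more can be done
None
```

I shut the orange sash first, then raised the blue one to its upper stop, let go of both, parked the arm clear and handed the job in at about 17 s.

- **Orange sash:** I lowered it about 72 mm until it stalled firmly at 26 N (it takes about 4 N to move). From above, the bar then measured about 0.19 m high, and it was unchanged after the blue sash was raised.
- **Blue sash:** It stalled firmly at 32 N (it takes about 10 N to raise). Triangulating before and after release gave a rise of 108 mm, matching the tool's own 107.6 mm, so the grip did not slip.
- **Blue bar height:** The camera checks disagree by a few millimetres. Triangulation put the bar at 0.304 m, and the top view alone was consistent with 0.305 to 0.32 m, against a nominal 0.310 m. I relied on the firm stall as the proof that it is fully up.
- **Jar:** In the top view it sat at the same pixel before and after, so it did not move.
- **Robot:** Its last force reading was about 1 N, at noise level, and it was touching nothing.

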